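# Reset the spring-pin carton stop to the box

## Task

One of the two small boxes lies in the carton stop, its end at the fixed fence. Pull up the stop's spring plunger by its black knob, slide the stop toward the fence to the last hole it can lock in before that box (close to the box, without shoving it or the other box about), and let the pin drop fully home in that hole.

Things in the scene. Friction and masses are not known exactly. Their poses are not given: they have to be found in the camera images.
- stop_rail: Fixed carton stop: square tube 250 mm long, 30 wide, top at z 36 mm. Origin: centre of its foot; x along the tube to the fence, y to the lane side, z up. 18 mm countersunk holes in its top at x -82, -32, +18. Fence (54 mm high) has its face at x +115. A grey stop slides along x (1.5 N) on the tube; its blade, 48 mm high, reaches to y +115, its face 25 mm nearer the fence than the knob.
- knob (a point): Middle of the plunger's black round knob (28 mm wide, 27 tall), over the hole in use; 88 mm up when the pin is home; barrel below it to 71 mm. It starts at hole x -82. Pull straight up against a spring (6 to 10 N, 28 mm travel): from 18 mm the pin is clear and the stop slides along with the knob. Let go within 10 mm of a hole's middle, the tapered pin centres itself and drops 16 mm home.
- long_box: Loose cream box 110 mm long, 61 wide, 46 tall. Origin: underside, middle of the end toward the fence; it extends 110 mm along its own -x, parallel to the tube. Lies either in the lane (middle at y +75 mm of stop_rail, end within 5 mm of the fence; the stop then fits as far as hole x -32, some 10 mm short of the box) or as a bystander across the tube (y -75).
- short_box: Loose green box 60 mm long, 61 wide, 35 tall. Origin: underside, middle of the end toward the fence; it extends 60 mm along its own -x. One of the two boxes lies in the lane against the fence, the other across the tube; with this one in the lane (y +75 mm of stop_rail) the stop fits as far as hole x +18, some 10 mm short of the box.

How it is judged (in metres and radians):
On the way:
1. the pin is drawn clear of the hole it starts in (z of knob in the frame of stop_rail above 0.1025 m and x of knob in the frame of stop_rail below -0.06 m), for 0.1 s.
At the end, for the whole second after the job is handed in: The knob stands over the right hole within 6 mm along the tube (the hole at x = -32 mm if the long box lies in the stop, the one at x = +18 mm if the short box does), the pin is home (knob within 4 mm of its lowest height), and the box still lies in the stop, its end within 20 mm of the fence (((y of long_box in the frame of stop_rail between 0.055 and 0.095 m and x of long_box in the frame of stop_rail between 0.095 and 0.12 m and x of knob in the frame of stop_rail between -0.038 and -0.026 m) or (y of short_box in the frame of stop_rail between 0.055 and 0.095 m and x of short_box in the frame of stop_rail between 0.095 and 0.12 m and x of knob in the frame of stop_rail between 0.012 and 0.024 m)) and z of knob in the frame of stop_rail below 0.0925 m); the robot touches nothing.
It fails at once if a box is shoved more than 20 mm (distance of any of long_box, short_box from where it was at the start of the episode above 0.02 m).
It fails at once if a box is tipped (angle between any of long_box, short_box's own z axis and vertical above 0.3 rad).
It also fails if it takes over 29 s, if anything falls off the work surface, if the arm or the gripper's body presses on something with over 40 N, if the wrist force passes 120 N, or if a joint passes its speed limit or range.

## Robot

A 6-joint arm with a two-finger parallel gripper is mounted at the origin on the work surface; the furniture and walls round the work are solid. World frame = base frame: x ahead of the robot, y to its left, z up, the work surface at z = 0. Lengths are in mm, angles in degrees, forces in N, time in s.
With the tool pointing down it reaches from about 300 to 850 mm from the base axis. Payload 4.2 kg.
Tool frame: the origin (TCP) lies midway between the tips of the shut fingers; the grasp point (between the pads) lies 19 mm behind it; z points along the fingers, y is the line along which they close (so a half turn about z gives the same grasp; the last joint's range is limited). The gripper opens to 91 mm and grips with 3 to 60 N. Pads are 32 mm wide; open, the fingers measure 118 mm over their backs; the gripper's body (76 mm by 178 mm) begins 60 mm behind the grasp point.
Start: joints at [-78.037, 18.312, 89.639, -0, 72.044, -1.146], TCP at [130.417, -560.031, 213.976] pointing down, gripper open.
Joint ranges: [-177.97, 177.97], [-48.28, 115.42], [12.27, 149.76], [-77.06, 257.06], [2.81, 150.46], [-146.56, 146.56]. Speed limits (degrees/s): [147.25, 147.25, 180, 180, 180, 180].

## Interface

Orientations are given as [roll, pitch, yaw] about the fixed x, y, z axes, in that order (R = Rz(yaw) Ry(pitch) Rx(roll)).
In Python, from workcell import env gives the robot as it stands.
- The arm moves only by the tool hand_motion, called after "Call:" in YAML: its name, and indented under it one key for each argument. Schema: {"type":"object","properties":{"offsets":{"type":"array","items":{"type":"object","properties":{"tx":{"type":"number"},"ty":{"type":"number"},"tz":{"type":"number"},"wx":{"type":"number"},"wy":{"type":"number"},"wz":{"type":"number"}},"additionalProperties":false},"minItems":1,"maxItems":8},"jaw":{"type":"number"},"squeeze":{"type":"number"},"only":{"type":"string"},"quiet":{"type":"boolean"},"lines":{"type":"string"}},"required":["offsets"],"additionalProperties":false}. offsets is a list of rows, 1 to 8 of them, each an object with the fields tx, ty, tz (the shift in units of 25 mm), wx, wy, wz (a rotation vector in degrees); a field left out counts as zero; each row shifts and turns the commanded pose from where the row before left it, along the tool's axes as they then stand; what a row does not reach is not made up. A row lasts 1/10 s, in which the tool goes at most 50 mm and 8.59 degrees, less where a joint would pass 70% of its speed; a pose out of reach is approached as far as the arm can. jaw is the finger opening in mm, set as the call begins (left out keeps the last). The fingers move at their own pace and stop on an object; squeeze is the grip in N (left out, the last holds). Time passes only in rows, so rows that do not move let the fingers close. The tool returns the time, the measured TCP pose, the force, the opening and the grip force at its end. only (a regular expression) keeps the lines of the reply that match it, lines (a string "A,B") keeps lines A to B, and quiet returns only ok. Input that does not fit is refused with a message, and nothing moves.
- env.state(): the state, without advancing time (a new reading comes with each control period).
- env.grab_frame(name): name is "side" or "top" or "wrist"; returns the picture (480x640x3 uint8, blue, green, red); there is no depth.
- env.camera_model(name): a dict with "fx", "fy", "cx", "cy" (pixels), "T" (4x4, takes a point from camera to world coordinates). Camera axes: x right, y up, looking along -z (the intrinsics and any distortion apply to the point x, -y, -z); pixel columns grow to the right and rows downward; lengths in mm; the calibration is good to about 2 mm. A picture is of the moment at which its call begins: read the wrist's pose just before it. camera_model takes no time and is no camera call; for the wrist camera it gives the pose at the moment of the call.
- env.job_done(): hands the job in; it is judged then, once.
The state is a dict: "time_s": time; "qpos": joint angles; "qvel": joint speeds; "effort": joint torques, N m; "ee_pos": TCP position; "ee_rot": TCP orientation; "force": force on the tool from outside, world axes, zero at the start; "torque": the same for the moment, N m; "gripper_width": finger opening in mm; "gripper_force": force on a finger pad.
Only numpy, scipy, OpenCV 4.12 (cv2) and the standard library are available. Lean on these libraries where they do the work, as an engineer would, in place of code of your own. Each camera call takes 0.05 s, during which the arm holds its last target. There are 200 camera calls.

## Working session

There is one attempt and no reset: what is moved stays moved. The work goes in short steps, Python scripts to look and compute and a tool call to move; the robot and the scene stay as the last step left them, time stands still between calls to the robot, and variables do not carry over. Pictures are saved under pics/ and viewed, at most 10 in all, crops included, and the job is handed in when it is done.

```bash
ls; mkdir -p pics; python3 - <<'E'
from workcell import env
import cv2
for n in("side","top"):
    cv2.imwrite(f"pics/{n}0.png",env.grab_frame(n)); m=env.camera_model(n); print(n,m)
s=env.state();print(s)
E
```

```text
pics
workcell.py
side {'fx': 458.77757713374393, 'fy': 458.77757713374393, 'cx': 315.39369514387096, 'cy': 234.28553042766296, 'T': array([[ 9.21320097e-01,  2.74385542e-01, -2.75466609e-01,
         3.05683955e+02],
       [-3.88624080e-01,  6.28279746e-01, -6.73970241e-01,
        -8.30183130e+02],
       [-1.18575983e-02,  7.27995286e-01,  6.85479585e-01,
         6.62524217e+02],
       [ 0.00000000e+00,  0.00000000e+00,  0.00000000e+00,
         1.00000000e+00]])}
top {'fx': 558.0996414292531, 'fy': 558.0996414292531, 'cx': 319.114367234518, 'cy': 242.44278528966188, 'T': array([[ 1.34628636e-02,  9.87284644e-01, -1.58391234e-01,
         4.18436815e+02],
       [-9.99807877e-01,  1.10346171e-02, -1.62001964e-02,
        -2.82653123e+02],
       [-1.42464185e-02,  1.58578905e-01,  9.87243521e-01,
         9.36858073e+02],
       [ 0.00000000e+00,  0.00000000e+00,  0.00000000e+00,
         1.00000000e+00]])}
{'time_s': 0.1, 'qpos': array([-7.80352563e+01,  1.83483347e+01,  8.96993502e+01, -2.35988024e-03,
        7.20442184e+01, -1.14569372e+00]), 'qvel': array([ 0.03474912, -0.16741699, -0.12097981, -0.08687345, -0.05461971,
        0.12670856]), 'effort': array([ 4.79931350e-05, -4.13331807e+01, -2.32509667e+01,  7.28545873e-02,
        4.21897299e-02, -5.87757290e-05]), 'ee_pos': array([ 130.32271618, -559.57159461,  213.20122934]), 'ee_rot': array([-1.79908070e+02,  4.05737896e-04,  1.31111671e+01]), 'force': array([-0.96330756,  0.72519036, -0.54659661]), 'torque': array([ 0.01381001, -0.02439509, -0.00051155]), 'gripper_force': 0.0, 'gripper_width': 91.03120213561532}
```

View pics/side0.png

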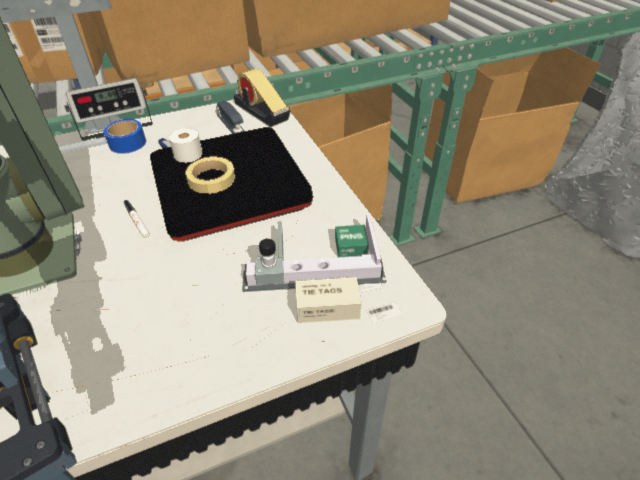

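View pics/top0.png

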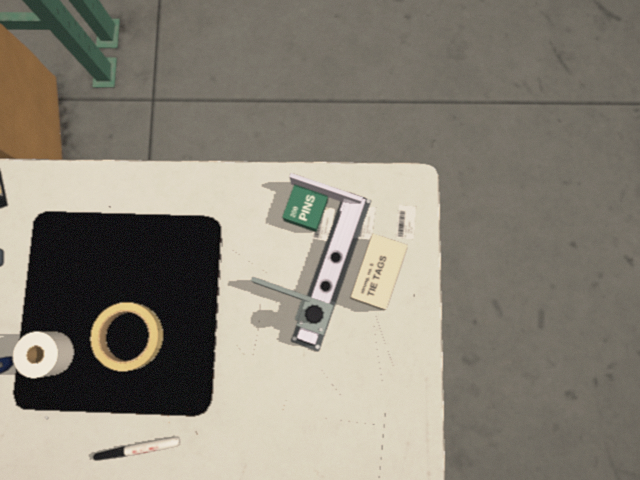

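Green short box lies in the lane (blade side, against the fence), so the target is hole +18. In the top view the knob is at about (314,314) and the holes at (326,286) and (336,257); in the side view the knob is at about (267,246). I'll enlarge both.

```bash
python3 - <<'E'
import cv2,numpy as np
a=cv2.imread("pics/side0.png")[210:310,230:400]; b=cv2.imread("pics/top0.png")[165:355,240:410]
cv2.imwrite("pics/sc.png",cv2.resize(a,None,fx=4.7,fy=4.7,interpolation=2)); cv2.imwrite("pics/tc.png",cv2.resize(b,None,fx=3,fy=3,interpolation=2))
E
```

```text
(no output)
```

View pics/sc.png

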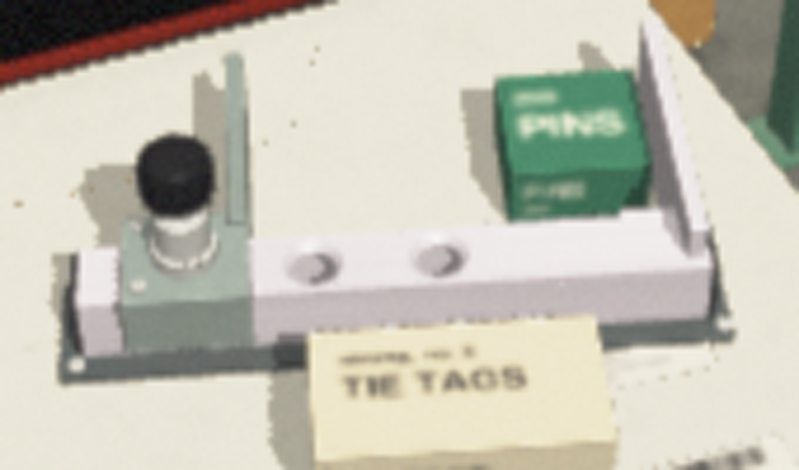

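View pics/tc.png

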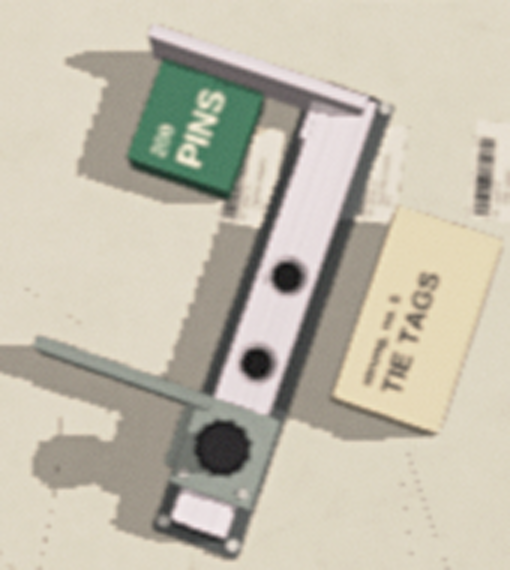

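Side crop: knob centre (175,176), holes (314,266) and (440,260). Top crop: knob (222,447), holes (257,363) and (288,276). Triangulating now.

```bash
cat > h.py <<'E'
from workcell import env
import numpy as np
def ray(n,u,v,m=None):
    m=m or env.camera_model(n); d=np.array([(u-m['cx'])/m['fx'],-(v-m['cy'])/m['fy'],-1.])
    d=m['T'][:3,:3]@d; return m['T'][:3,3],d/np.linalg.norm(d)
def tri(rs):
    A=sum(np.eye(3)-np.outer(d,d) for o,d in rs); b=sum((np.eye(3)-np.outer(d,d))@o for o,d in rs)
    p=np.linalg.solve(A,b); return p,[np.linalg.norm((np.eye(3)-np.outer(d,d))@(p-o)) for o,d in rs]
def plane(r,z): o,d=r; return o+d*(z-o[2])/d[2]
E
python3 - <<'E'
from h import *
np.set_printoptions(precision=1,suppress=True)
S=lambda u,v:ray("side",(u+.5)/4.7-.5+230,(v+.5)/4.7-.5+210)
T=lambda u,v:ray("top",(u+.5)/3-.5+240,(v+.5)/3-.5+165)
P={}
for k,s,t in(("knob",(175,176),(222,447)),("h-32",(314,266),(257,363)),("h18",(440,260),(288,276)),("boxcorner",(497,78),(131,157))):
    P[k],r=tri([S(*s),T(*t)]);print(k,P[k],r)
a=plane(T(257,363),36);b=plane(T(288,276),36);print(a,b,np.linalg.norm(a-b))
for n in("h-32","h18"):
    d=P[n]-P["knob"];print(np.hypot(*d[:2]),np.degrees(np.arctan2(d[1],d[0])))
E
```

```text
knob [ 445.  -261.9   88.5] [np.float64(0.5806347800022877), np.float64(0.5806347800022541)]
h-32 [ 492.2 -278.8   34.9] [np.float64(0.29897176930286035), np.float64(0.29897176930282215)]
h18 [ 539.7 -295.    34.1] [np.float64(0.4411711494091445), np.float64(0.4411711494093342)]
boxcorner [ 604.4 -208.2   35.8] [np.float64(0.43122197780806687), np.float64(0.4312219778078228)]
[ 492.4 -278.9   36. ] [ 539.8 -295.1   36. ] 50.13454496176118
50.10724243425143 -19.753537184504573
100.26052607897142 -19.328873962366195
```

Heights match the stated values (knob 88.5, holes about 35, spacing 50 and 100). The tube direction is about -19.3°. I'll turn the tool so its x runs along the tube, then travel to above the knob.

Careful with the scale: shifts go in units of 25 mm. That gives: -38 mm is -1.52, 20 mm is 0.8.

Call:
hand_motion:
  offsets:
    - {"wz": 8.1}
    - {"wz": 8.1}
    - {"wz": 8.1}
    - {"wz": 8.1}
    - {"tx": 0.8, "ty": -1.52}
    - {"tx": 0.8, "ty": -1.52}
    - {"tx": 0.8, "ty": -1.52}
    - {"tx": 0.8, "ty": -1.52}
  jaw: 60

```text
time_s: 0.9
ee_pos: [256.9, -441.6, 213.5]
ee_rot: [-180.0, 0.0, -19.3]
force: [0.2, -0.5, 0.1]
gripper_width: 59.7
gripper_force: 0.0
```

Call:
hand_motion:
  offsets:
    - {"tx": 0.8, "ty": -1.52}
    - {"tx": 0.8, "ty": -1.52}
    - {"tx": 0.8, "ty": -1.52}
    - {"tx": 0.8, "ty": -1.52}
    - {"tx": 0.8, "ty": -1.52}
    - {"tx": 0.4, "ty": -1.52}
    - {}
    - {}

```text
time_s: 1.7
ee_pos: [435.3, -263.6, 213.6]
ee_rot: [180.0, 0.1, -19.2]
force: [0.2, -0.6, -0.6]
gripper_width: 59.9
gripper_force: 0.0
```

```bash
python3 - <<'E'
from h import *
import cv2
np.set_printoptions(precision=1,suppress=True)
s=env.state();m=env.camera_model("wrist");cv2.imwrite("pics/w1.png",env.grab_frame("wrist"))
print(s['time_s'],s['ee_pos'],s['ee_rot'])
R=cv2.Rodrigues(np.zeros(3))[0]
from scipy.spatial.transform import Rotation as Q
R=Q.from_euler('xyz',s['ee_rot'],degrees=True).as_matrix()
K=np.array([445,-261.9,88.5]);print(R.T@(K-s['ee_pos']))
for p in(K,[539.7,-295,36]):
    c=m['T'][:3,:3].T@(np.array(p)-m['T'][:3,3]);print(m['cx']+m['fx']*c[0]/-c[2],m['cy']+m['fy']*c[1]/c[2])
np.save("w1.npy",m['T']);print(m['fx'])
E
```

```text
1.7 [ 435.3 -263.6  213.6] [180.    0.1 -19.2]
[  8.8  -4.8 125.1]
316.0593777558359 225.42012981996652
316.6663774514158 104.72959180223054
361.3588481230525
```

View pics/w1.png

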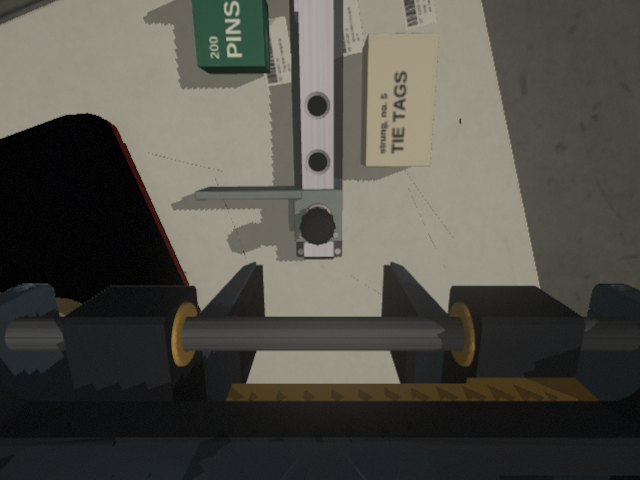

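The wrist view confirms the estimate: knob seen at (317,226) against a predicted (316,225), hole at (317,105) against (317,105). Tool x is aligned with the tube. I'll descend to TCP z of about 72 and grip.

In the tool's units: -4.8 mm is -0.192, 35 mm is 1.4.

Call:
hand_motion:
  offsets:
    - {"tx": 0.36, "ty": -0.192}
    - {"tz": 1.2}
    - {"tz": 1.4}
    - {"tz": 1.4}
    - {"tz": 1}
    - {"tz": 0.64}
    - {}
    - {}

```text
time_s: 2.55
ee_pos: [445.6, -263.5, 73.2]
ee_rot: [180.0, -0.0, -19.4]
force: [0.3, -0.8, -0.5]
gripper_width: 60.3
gripper_force: 0.0
```

Call:
hand_motion:
  offsets:
    - {}
    - {}
    - {}
    - {}
    - {}
    - {}
    - {}
    - {}
  jaw: 10
  squeeze: 40

```text
time_s: 3.35
ee_pos: [445.7, -262.4, 73.4]
ee_rot: [-180.0, -0.0, -19.3]
force: [0.6, 2.2, 4.5]
gripper_width: 26.8
gripper_force: 40.0
```

Gripped (26.8 mm). Pulling up 24 mm.

Call:
hand_motion:
  offsets:
    - {"tz": -0.24}
    - {"tz": -0.24}
    - {"tz": -0.24}
    - {"tz": -0.24}
    - {}
    - {}
    - {}

```text
time_s: 4.05
ee_pos: [444.8, -262.1, 96.4]
ee_rot: [-180.0, 0.1, -19.3]
force: [0.6, 2.8, -9.6]
gripper_width: 27.1
gripper_force: 40.0
```

Pin is out with the spring pulling 9.6 N. Sliding toward the fence.

Call:
hand_motion:
  offsets:
    - {"tx": 0.24}
    - {"tx": 0.48}
    - {"tx": 0.48}
    - {"tx": 0.48}
    - {"tx": 0.48}
    - {"tx": 0.48}
    - {"tx": 0.48}
    - {"tx": 0.4}

```text
time_s: 4.85
ee_pos: [529.8, -290.9, 96.2]
ee_rot: [-179.9, 0.1, -19.3]
force: [0.4, 6.2, -9.2]
gripper_width: 27.4
gripper_force: 40.0
```

Call:
hand_motion:
  offsets:
    - {"tx": 0.24}
    - {"tx": 0.16}
    - {"tx": 0.04}
    - {}
    - {}
    - {}

```text
time_s: 5.45
ee_pos: [540.4, -294.5, 96.3]
ee_rot: [-179.9, -0.0, -19.3]
force: [0.7, 6.1, -10.1]
gripper_width: 27.4
gripper_force: 40.0
```

```bash
python3 - <<'E'
from h import *
import cv2
s=env.state();p=s['ee_pos'];print(p,s['force'])
d=p-np.array([539.7,-295,0]);print(d@[.944,-.33,0],d@[.33,.944,0])
t=env.grab_frame("side")[200:310,230:400];cv2.imwrite("pics/s2.png",cv2.resize(t,None,fx=4.7,fy=4.7,interpolation=2))
E
```

```text
[ 540.40832637 -294.52597761   96.34112665] [  0.65033813   6.11306423 -10.13881404]
0.5122327075344847 0.6812248403799439
```

View pics/s2.png

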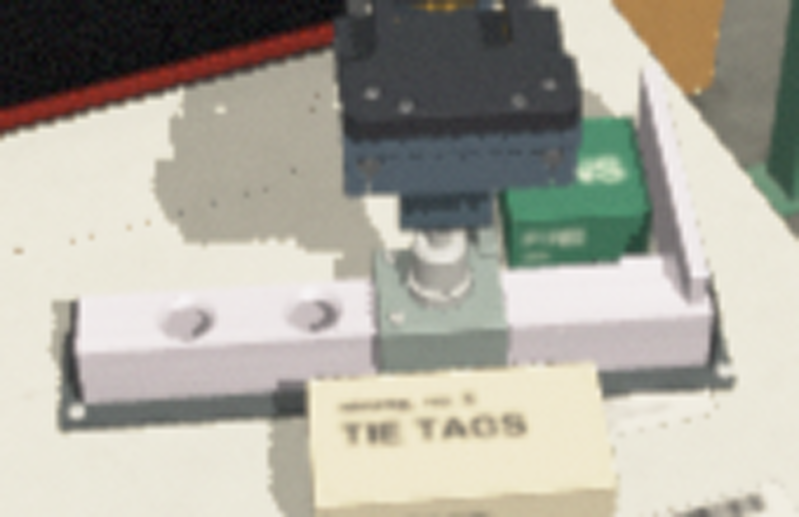

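The stop now sits over the third hole: both earlier holes, at (187,320) and (314,314), are free. The boxes have not moved and the blade is short of the green one. I'll lower the knob, then let go.

In the tool's units: 6 mm is 0.24, 5 mm is 0.2.

Call:
hand_motion:
  offsets:
    - {"tz": 0.24}
    - {"tz": 0.24}
    - {"tz": 0.24}
    - {"tz": 0.2}
    - {}
    - {}

```text
time_s: 6.1
ee_pos: [540.9, -294.7, 74.1]
ee_rot: [-179.9, -0.1, -19.3]
force: [1.9, 6.3, -6.3]
gripper_width: 26.8
gripper_force: 40.0
```

Call:
hand_motion:
  offsets:
    - {}
    - {}
    - {}
    - {}
    - {}
  jaw: 60

```text
time_s: 6.6
ee_pos: [539.3, -295.9, 74.5]
ee_rot: [180.0, -0.1, -19.3]
force: [-0.3, 0.2, -0.7]
gripper_width: 59.7
gripper_force: 0.0
```

In the tool's units: -45 mm is -1.8, -40 mm is -1.6.

Call:
hand_motion:
  offsets:
    - {"tz": -0.4}
    - {"tz": -1.2}
    - {"tz": -1.6}
    - {"tz": -1.6}
    - {"tx": -1.6}
    - {"tx": -1.8}
    - {"tx": -1.8}
    - {"tx": -1.6}

```text
time_s: 7.4
ee_pos: [376.4, -238.4, 194.7]
ee_rot: [180.0, -0.0, -19.3]
force: [-1.4, 0.1, -0.7]
gripper_width: 60.1
gripper_force: 0.0
```

Call:
hand_motion:
  offsets:
    - {"tx": -1.8}
    - {"tx": -1.8}
    - {"tx": -1.2}
    - {}
    - {}
    - {}

```text
time_s: 8.0
ee_pos: [266.3, -200.3, 194.6]
ee_rot: [180.0, -0.1, -19.3]
force: [0.5, 0.7, -0.8]
gripper_width: 60.1
gripper_force: 0.0
```

```bash
python3 - <<'E'
from h import *
import cv2
a=env.grab_frame("side")[200:310,230:400];b=env.grab_frame("top")[165:355,240:410]
a=cv2.resize(a,(433,280),interpolation=2);b=cv2.resize(b,(340,380),interpolation=2)
a=cv2.copyMakeBorder(a,0,100,0,0,cv2.BORDER_CONSTANT);cv2.imwrite("pics/f.png",np.hstack([a,b]))
E
```

```text
(no output)
```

View pics/f.png

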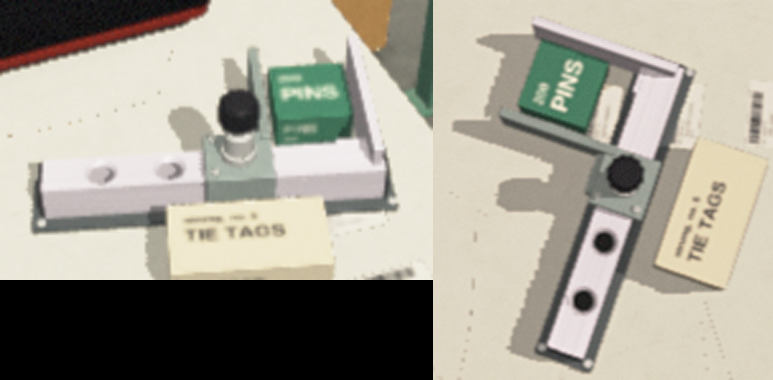

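The knob is at side (238,111) and top (625-433,173), both boxes are in place, and the blade is close to the green box without touching. I'll check the height and then hand in.

```bash
python3 - <<'E'
from h import *
p,r=tri([ray("side",238.5/2.547-.3+230,111/2.547-.3+200),ray("top",192.5/2-.25+240,173.5/2-.25+165)])
d=p-np.array([445,-261.9,88.5]);print(p,r,np.hypot(*d[:2]))
if abs(d[2])<3 and abs(np.hypot(*d[:2])-100)<4: print(env.job_done())
E
```

```text
[ 540.06344682 -294.69454317   90.14457088] [np.float64(0.4665638700667004), np.float64(0.46656387006682054)] 100.56113057460034
the job is handed in; nothing more can be done
None
```

The stop is locked in the x +18 hole, with the short green box in the lane and neither box visibly moved; my last check put the knob 100.6 mm from its start and about 1.6 mm above its starting height, and the job is handed in, though no verdict was returned.

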